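# Stand the tipped bottle in its rack, close the guard three clicks and hold

## Robot

A 6-joint arm with a two-finger parallel gripper is mounted at the origin on a cart in front of the work surface, level with it; the furniture and walls round the work are solid. World frame = base frame: x ahead of the robot, y to its left, z up, the work surface at z = 0. Lengths are in m, angles in degrees, forces in N, time in s.
With the tool pointing down it reaches from about 0.3 to 0.75 m from the base axis. Payload 8.5 kg.
Tool frame: the origin (TCP) lies at the very end of the fingers, on their centre line; the grasp point (between the pads) lies 19 mm behind it (env.hold_point_z is the distance from the TCP to the grasp point, in m); z points along the fingers, y is the line along which they close (so a half turn about z gives the same grasp; the last joint's range is limited). The gripper opens to 85 mm and grips with 20 to 120 N. Pads are 22 mm wide; open, the fingers measure 114 mm over their backs; the gripper's body (76 mm by 85 mm) begins 54 mm behind the grasp point. The pads swing forward as they close: fully open they stand 13 mm farther back than shut.
Start: joints at [-86.362, 21.807, 74.336, -0, 83.858, -12.336], TCP at [0.151, -0.529, 0.231] pointing down, gripper open.
Joint ranges: [-178.18, 178.18], [-50.72, 133.34], [12.68, 142.11], [-81.47, 261.47], [9.98, 163.14], [-165.26, 165.26]. Speed limits (degrees/s): [136.94, 136.94, 180, 180, 180, 180].

## Interface

Orientations are given as a 3x3 rotation matrix whose columns are the frame's x, y, z axes.
In Python, from rig import env, optics gives the robot as it stands.
- The arm moves only by the shell command python3 -m jog 'ROWS' [OPENING] [FORCE]. ROWS is JSON, a list of rows, each an object with "linear": the shift along the tool's x, y, z in units of 40 mm (1.0 is 40 mm), a list of three; "roll": the turn about the tool's z in units of 5 degrees (1.0 is 5 degrees). A call has 1 to 12 rows; each row shifts and turns the commanded pose from where the row before left it, along the tool's axes as they then stand; what a row does not reach is not made up. A row lasts 1/12 s, in which the tool goes at most 41.7 mm and 7.16 degrees, less where a joint would pass 70% of its speed; a pose out of reach is approached as far as the arm can. A call is refused whole if a number of a shift passes 1 or a number of a turn 1, either way. A call with a gripper value outside its range is refused whole. OPENING is the opening, from -1 (shut) to 1 (fully open), set as the call begins (- or left out, the last holds). The fingers move at their own pace and stop on an object; FORCE is the grip in N (left out, the last holds). Time passes only in rows, so rows that do not move let the fingers close. It gives the time, the measured TCP pose, the force, the opening and the grip force at its end, in the units of the state.
- env.observe(): the state, without advancing time (a new reading comes with each control period).
- optics.get_image(name): name is "scene" or "top"; returns the picture (420x560x3 uint8, red, green, blue); there is no depth.
- optics.calibration(name): a dict with "fov_y" (degrees; the focal length in pixels is half the picture's height over the tangent of half this angle, whatever the lens; pixels are square), "cx", "cy" (the principal point, pixels), "T" (4x4, takes a point from camera to world coordinates). Camera axes: x right, y down, z forward; pixel columns grow to the right and rows downward; lengths in m; the calibration is good to about 2 mm. A picture is of the moment at which its call begins. calibration takes no time and is no camera call.
- env.close_job(): hands the job in; it is judged then, once.
The state is a dict: "time_s": time; "q": joint angles; "qvel": joint speeds; "joint_efforts": joint torques, N m; "position": TCP position; "tool_rot": TCP orientation; "ft_force": force on the tool from outside, world axes, zero at the start; "wrist_torque": the same for the moment, N m; "grip_width": finger opening in m; "gripper_force": force on a finger pad.
Only numpy, scipy, OpenCV 4.12 (cv2) and the standard library are available. Lean on these libraries where they do the work, as an engineer would, in place of code of your own. Each camera call takes 0.05 s, during which the arm holds its last target. There are 200 camera calls.

## Task

The tall square bottle in the wooden rack has tipped back over the rear rail: stand it upright on the rack's floor between the two short bottles, behind the front lip, and let go of it, leaving the short ones standing in their places. Then push the spring-return ratchet lever on the right of the rack away from you by exactly three clicks from rest, so that the guard bar closes in front of the row, never letting it go over into the fourth click. The lever springs back if released, so finish while still holding it steady at the third click.

Things in the scene. Friction and masses are not known exactly. Their poses are not given: they have to be found in the camera images.
- bottle_rack: Fixed wooden rack, base plate 160 mm deep, 370 wide. Origin on the table; x points to its rear rail (away from the robot at yaw 0), y left, z up. In its frame, mm: lane floor z = 8; rear rail inner face x = 30, top z = 58; front lip x = -45 to -37, top z = 16; end cheeks at y = 131 and -131, up to z = 50; lever pivot at (-20, -180, 50); nothing else of it is above z = 66 but the lever.
- lane_middle (a point): Place of the tall bottle: the lane floor midway between rail and lip and between the short bottles; (-4, 0, 8) mm in the rack's frame. A 40 mm bottle stands flat with its centre up to 13 mm before or behind this point, and may be up to 45 mm left or right of it.
- guard (a joint): Travel of the aluminium guard bar (10 x 12 mm, along the lane at z = 60 mm) toward the rear rail, m: 0 with the lever at rest, when its rear face is at x = -66 mm in the rack's frame; the lever drives it 12 mm per click.
- tall_bottle: Tall white square bottle, grey cap: body 40 x 40 x 98 mm, 125 mm high with the 26 mm cap, 0.11 to 0.22 kg. Origin at the centre of its underside, z axis to the cap. At first it leans 50 degrees, cap toward the rack's +x, its lower edge on the lane floor at the front lip, its back on the rear rail. Some 40 mm is free on each side of it.
- short_bottle_a: Short white square bottle with a grey cap, 40 x 40 x 80 mm, standing in the lane left of the tall one, about y = +85 mm in the rack's frame. Origin at the centre of its underside, z up.
- short_bottle_b: Short white square bottle like the other, standing in the lane right of the tall one, about y = -85 mm in the rack's frame. Origin at the centre of its underside, z up.
- lever_arm: The swinging lever: a 12 mm steel rod with the black cross handle at its end. Origin at its pivot; at joint 0 the rod leans 0.55 rad from the vertical toward the robot, and the body's axes are then the rack's.
- lever (a joint): Angle of the lever, rad: 0 at rest, leaning to the robot; grows as the handle swings to the rack's +x, over the top, to a stop at 1.2. Clicks (notches) at 0.2, 0.4, 0.6 ... (30 mm apart at the handle), humps at 0.3, 0.5, 0.7 ... A spring always drives it back to 0. The push at the handle takes 5 to 9 N to leave a notch and eases to 1 to 3 N as it falls into the next.
- lever_handle (a point): Centre of the lever's black cross handle, a round bar 18 mm thick and 72 mm long along the rack's y, 150 mm from the pivot. At rest it is at (-98, -180, 178) mm in the rack's frame. Push it on its front side, or pinch it from above.
Mind the look-alikes: they are no part of the job. What is shaped like the tall_bottle but purple is not meant.

How it is judged (in metres and radians):
On the way, in this order (a step that is already met when the one before it is completed fails the run):
1. the tall bottle stands upright on the lane floor between the short bottles, released, with the lever still at rest (angle between tall_bottle's own z axis and vertical below 0.1 rad and x of tall_bottle in the frame of bottle_rack between -0.025 and 0.018 m and y of tall_bottle in the frame of bottle_rack between -0.045 and 0.045 m and z of tall_bottle in the frame of bottle_rack between 0.003 and 0.014 m and contact force between the fingers and tall_bottle below 0.2 N and linear speed of tall_bottle below 0.03 m/s and value of joint lever below 0.1 rad), for 0.3 s.
2. the lever is held at the third click (value of joint lever between 0.53 and 0.67 rad and velocity of joint lever between -0.2 and 0.2 rad/s and contact force between the fingers and lever_arm above 0.5 N), for 0.3 s.
At the end, for the whole second after the job is handed in: Fingers press the lever handle (over 0.5 N) and keep the lever still at click three (0.53 to 0.67 rad); the tall bottle, untouched, stands upright (0.1 rad) on the lane floor within 45 mm of its middle; the short bottles stand upright in the lane within 30 mm of their places 85 mm either side (value of joint lever between 0.53 and 0.67 rad and velocity of joint lever between -0.1 and 0.1 rad/s and contact force between the fingers and lever_arm above 0.5 N and angle between each of tall_bottle, short_bottle_a, short_bottle_b's own z axis and vertical below 0.1 rad and x of tall_bottle in the frame of bottle_rack between -0.025 and 0.018 m and y of tall_bottle in the frame of bottle_rack between -0.045 and 0.045 m and z of tall_bottle in the frame of bottle_rack between 0.003 and 0.014 m and x of short_bottle_a in the frame of bottle_rack between -0.025 and 0.018 m and y of short_bottle_a in the frame of bottle_rack between 0.055 and 0.115 m and z of short_bottle_a in the frame of bottle_rack between 0.003 and 0.014 m and x of short_bottle_b in the frame of bottle_rack between -0.025 and 0.018 m and y of short_bottle_b in the frame of bottle_rack between -0.115 and -0.055 m and z of short_bottle_b in the frame of bottle_rack between 0.003 and 0.014 m and contact force between the fingers and tall_bottle below 0.2 N); the arm keeps its last pose, push and grip.
It fails at once if the lever goes over into the fourth click (value of joint lever above 0.73 rad).
It fails at once if a short bottle is knocked over (angle between any of short_bottle_a, short_bottle_b's own z axis and vertical above 0.6 rad).
It also fails if it takes over 61 s, if anything falls off the work surface, if the arm or the gripper's body presses on something with over 40 N, if the wrist force passes 120 N, or if a joint passes its speed limit or range.

## Working session

There is one attempt and no reset: what is moved stays moved. The work goes in short steps, Python scripts to look and compute and a shell command to move; the robot and the scene stay as the last step left them, time stands still between calls to the robot, and variables do not carry over. Pictures are saved under pics/ and viewed, at most 10 in all, crops included, and the job is handed in when it is done.

```bash
mkdir -p pics; ls
python3 - <<'E'
from rig import env, optics
import cv2,json,numpy as np
for n in("scene","top"):
    im=optics.get_image(n); cv2.imwrite(f"pics/{n}0.png",im[:,:,::-1])
    c=optics.calibration(n); print(n,c)
s=env.observe(); print({k:np.round(v,3).tolist() for k,v in s.items()})
E
```

```text
pics
scene {'fov_y': 44.90148258796646, 'cx': 279.7962404596467, 'cy': 213.81222404180565, 'T': array([[-0.55884028, -0.64196804,  0.52495198,  0.05839061],
       [-0.82914085,  0.4211469 , -0.36764212,  0.36447284],
       [ 0.01493259, -0.64071236, -0.76763578,  0.93356796],
       [ 0.        ,  0.        ,  0.        ,  1.        ]])}
top {'fov_y': 55.57562197034578, 'cx': 277.393221815338, 'cy': 213.58708797380285, 'T': array([[ 0.01681735, -0.99735516,  0.07070968,  0.53024225],
       [-0.99982999, -0.01624001,  0.00873184, -0.02021987],
       [-0.00756041, -0.0708445 , -0.99745872,  1.01526081],
       [ 0.        ,  0.        ,  0.        ,  1.        ]])}
{'time_s': 0.1, 'q': [-86.365, 21.837, 74.38, 0.002, 83.859, -12.337], 'qvel': [0.012, -0.014, -0.049, -0.071, 0.017, -0.0], 'joint_efforts': [0.003, -44.922, -23.166, -0.0, 0.004, -0.0], 'position': [0.151, -0.528, 0.231], 'tool_rot': [[0.961, 0.275, -0.0], [0.275, -0.961, 0.001], [0.0, -0.001, -1.0]], 'ft_force': [-0.057, 0.154, -0.26], 'wrist_torque': [0.025, 0.014, -0.013], 'gripper_force': 0.0, 'grip_width': 0.085}
```

View pics/scene0.png

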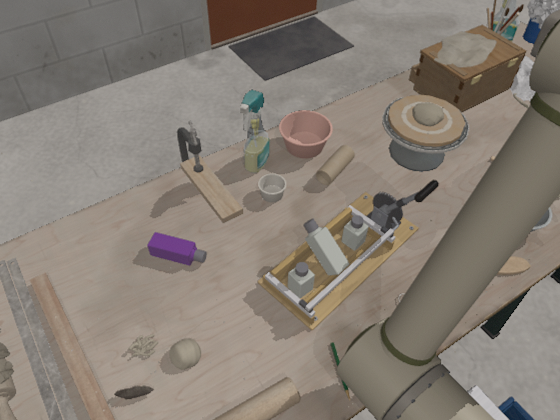

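View pics/top0.png

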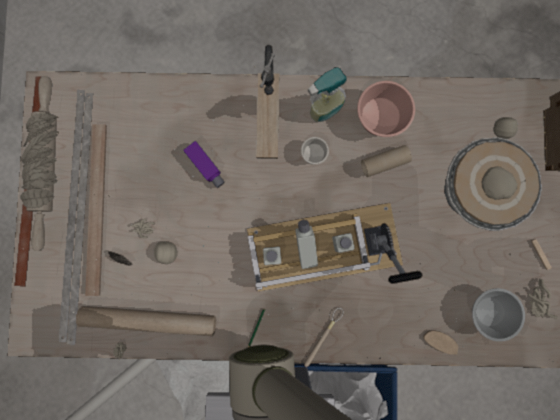

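The scene picture shows the rack with its corners near (262,282), (314,318), (420,232) and (365,196). The tall bottle leans between the two short ones, and the lever handle is at (427,190). In the top picture the rack spans about (248..402, 205..288), with the handle at (405,277). I'll enlarge both.

Run:
```python
import cv2
a=cv2.imread("pics/scene0.png")[165:325,250:450]; cv2.imwrite("pics/sc1.png",cv2.resize(a,None,fx=3.75,fy=3.75,interpolation=cv2.INTER_CUBIC))
a=cv2.imread("pics/top0.png")[190:310,235:435]; cv2.imwrite("pics/tc1.png",cv2.resize(a,None,fx=4,fy=4,interpolation=cv2.INTER_CUBIC))
```

```text
(no output)
```

View pics/sc1.png

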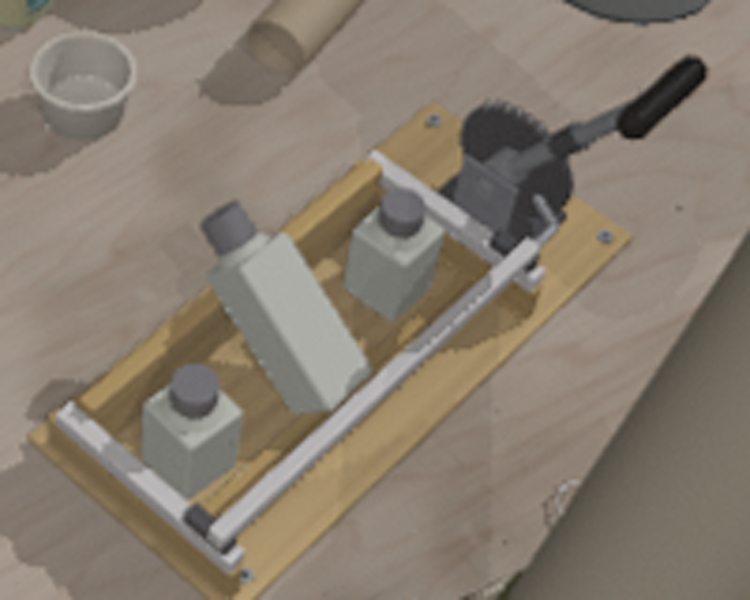

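View pics/tc1.png

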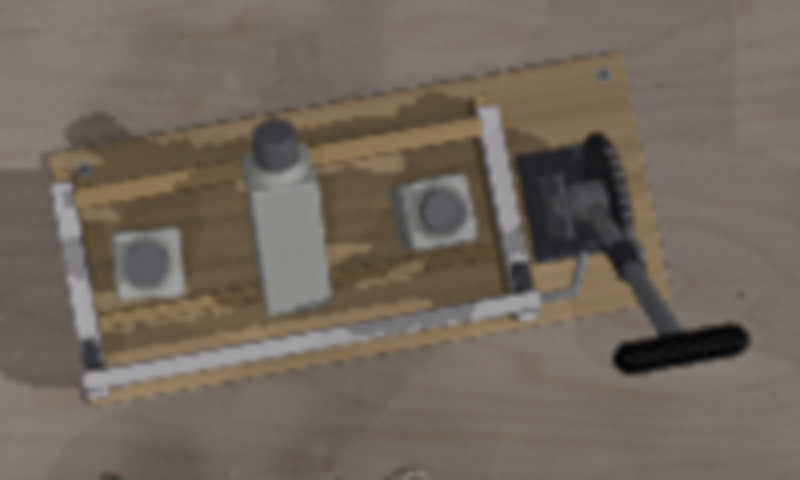

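The enlarged crops show these features:
- **Handle:** ends at tc1 (620,357) and (742,340), and at sc1 (635,125) and (690,72).
- **Caps:** at tc1 (147,262) and (441,210).
- **Tall bottle:** its front lower edge is at tc1 (270,312) to (329,300).

Next I'll triangulate these.

```bash
cat > tri.py <<'E'
import numpy as np
from rig import optics
C={n:optics.calibration(n) for n in("scene","top")}
def ray(n,p):
    c=C[n];f=210/np.tan(np.radians(c["fov_y"]/2));T=np.array(c["T"])
    d=T[:3,:3]@[(p[0]-c["cx"])/f,(p[1]-c["cy"])/f,1]; return T[:3,3],d/np.linalg.norm(d)
def tri(ps,pt):
    A=[];b=[]
    for n,p in(("scene",ps),("top",pt)):
        o,d=ray(n,p);P=np.eye(3)-np.outer(d,d);A.append(P);b.append(P@o)
    x,r,*_=np.linalg.lstsq(np.vstack(A),np.hstack(b),rcond=None); return x,float(np.sqrt(r[0]))
sc=lambda u:((u[0]+.5)/3.75-.5+250,(u[1]+.5)/3.75-.5+165)
tc=lambda u:((u[0]+.5)/4-.5+235,(u[1]+.5)/4-.5+190)
E
python3 - <<'E'
from tri import *
P={"handle":((663,98),(681,349)),"hL":((635,125),(620,357)),"hR":((690,72),(742,340)),"capA":((194,380),(147,262)),"capB":((403,203),(441,210)),
"botL":((328,408),(270,312)),"botR":((369,372),(329,300)),"RR":((437,103),(620,52)),"RF":((630,240),(668,303)),"LR":((32,437),(48,157)),
"shL":((245,282),(250,190)),"shR":((289,235),(312,180)),"barL":((215,535),(88,380)),"barR":((530,245),(535,298)),"cap":((228,212),(274,130))}
R={}
for k,(s,t) in P.items():
    R[k],e=tri(sc(s),tc(t)); print(k,R[k].round(4),round(e,4))
# fit of rack pose in plane
M={"handle":(-98,-180),"capA":(-4,85),"capB":(-4,-85)}
from scipy.optimize import least_squares
f=lambda p:np.hstack([[p[0]+np.cos(p[2])*x/1e3-np.sin(p[2])*y/1e3-R[k][0],p[1]+np.sin(p[2])*x/1e3+np.cos(p[2])*y/1e3-R[k][1]] for k,(x,y) in M.items()])
r=least_squares(f,[.5,0,0]);print(r.x,np.degrees(r.x[2]),r.fun.round(4))
p=r.x;c,s=np.cos(p[2]),np.sin(p[2])
for k in R: d=R[k][:2]-p[:2]; print(k,((np.array([[c,s],[-s,c]])@d)*1e3).round(1),(R[k][2]*1e3).round(1))
E
```

```text
handle [ 0.4623 -0.2797  0.1783] 0.0004
hL [ 0.4563 -0.2492  0.1805] 0.0028
hR [ 0.4687 -0.3105  0.1755] 0.0035
capA [4.994e-01 2.000e-04 9.000e-02] 0.0
capB [ 0.5319 -0.1694  0.0916] 0.0007
botL [ 0.4691 -0.0736  0.0395] 0.0007
botR [ 0.4768 -0.1096  0.0364] 0.0007
RR [ 0.6337 -0.2964  0.0065] 0.0013
RF [ 0.4776 -0.3238  0.0074] 0.002
LR [0.5612 0.0652 0.009 ] 0.0008
shL [ 0.5403 -0.0609  0.0868] 0.0037
shR [ 0.5467 -0.0957  0.0979] 0.0032
barL [0.4289 0.0349 0.0632] 0.0009
barR [ 0.4815 -0.2289  0.0647] 0.0005
cap [ 0.5747 -0.0732  0.1048] 0.0034
[ 0.52020603 -0.08368202  0.20556526] 11.778021959513321 [-0.0013 -0.0002 -0.0005 -0.0015  0.0017  0.0017]
handle [ -96.7 -180. ] 178.3
hL [ -96.3 -149. ] 180.5
hR [ -96.7 -211.5] 175.5
capA [-3.3 86.3] 90.0
capB [ -6.1 -86.3] 91.6
botL [-48.   20.3] 39.5
botR [-47.8 -16.5] 36.4
RR [  67.7 -231.4] 6.5
RF [ -90.8 -226.4] 7.4
LR [ 70.6 137.4] 9.0
shL [24.3 18.2] 86.8
shR [ 23.5 -17.2] 97.9
barL [-65.2 134.7] 63.2
barR [ -67.5 -134.2] 64.7
cap [55.4 -0.9] 104.8
```

```bash
cat > st.py <<'E'
import numpy as np
from rig import env
yaw=np.radians(11.5);o=np.array([.5202,-.0837])
s=env.observe();p=np.array(s["position"]);c,q=np.cos(yaw),np.sin(yaw);R=np.array(s["tool_rot"])
print("t",round(s["time_s"],2),"rackTCP mm",(np.r_[np.array([[c,q],[-q,c]])@(p[:2]-o),p[2]]*1e3).round(1),"toolx yaw",np.degrees(np.arctan2(R[1,0],R[0,0])).round(2),"F",np.round(s["ft_force"],2),"w",round(s["grip_width"]*1e3,1),"gf",round(s["gripper_force"],1))
E
python3 -m jog '[{"linear":[0,0,0],"roll":0.9},{"linear":[0.58,-0.455,0],"roll":0},{"linear":[0.58,-0.455,0],"roll":0},{"linear":[0.58,-0.455,0],"roll":0},{"linear":[0.58,-0.455,0],"roll":0},{"linear":[0.58,-0.455,0],"roll":0},{"linear":[0.58,-0.455,0],"roll":0},{"linear":[0.58,-0.455,0],"roll":0},{"linear":[0.58,-0.455,0],"roll":0},{"linear":[0.58,-0.455,0],"roll":0},{"linear":[0,0,0],"roll":0},{"linear":[0,0,0],"roll":0}]' 0.46 20
python3 st.py
```

```text
time_s: 1.1
position: [0.324, -0.3257, 0.2312]
tool_rot: [[0.979, 0.201, -0.0], [0.201, -0.979, 0.0], [-0.0, -0.0, -1.0]]
ft_force: [0.5, -1.0, 0.2]
grip_width: 0.0624
gripper_force: 0.0
t 1.1 rackTCP mm [-240.6 -198.   231.2] toolx yaw 11.62 F [ 0.45 -1.01  0.25] w 62.4 gf 0.0
```

```bash
python3 -m jog '[{"linear":[0.642,-0.497,0],"roll":0},{"linear":[0.642,-0.497,0],"roll":0},{"linear":[0.642,-0.497,0],"roll":0},{"linear":[0.642,-0.497,0],"roll":0},{"linear":[0.642,-0.497,0],"roll":0},{"linear":[0.642,-0.497,0],"roll":0},{"linear":[0.642,-0.497,0],"roll":0},{"linear":[0.642,-0.497,0],"roll":0},{"linear":[0.642,-0.497,0],"roll":0},{"linear":[0.642,-0.497,0],"roll":0},{"linear":[0,0,0],"roll":0},{"linear":[0,0,0],"roll":0}]' >/dev/null
python3 st.py
python3 - <<'E'
from rig import optics
import cv2
a=optics.get_image("top")[170:320,235:435,::-1]; b=optics.get_image("scene")[140:340,230:480,::-1]
import numpy as np
cv2.imwrite("pics/ab1.png",np.hstack([cv2.resize(a,(400,300)),cv2.resize(b,(375,300))]))
E
```

```text
t 2.1 rackTCP mm [ 16.   -0.3 230.7] toolx yaw 11.55 F [-0.64 -1.15  0.39] w 62.1 gf 0.0
```

View pics/ab1.png

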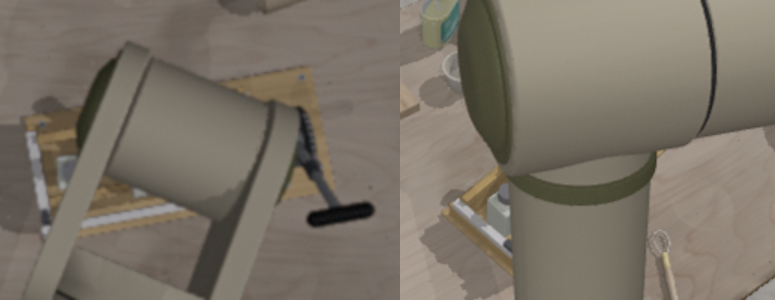

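The arm hides the grasp in both views: only short bottle A and part of the rack at lower left can be seen. I'll go by the measured numbers and watch the forces.

```bash
python3 -m jog '[{"linear":[0,-0.03,0.6],"roll":0},{"linear":[0,0,0.6],"roll":0},{"linear":[0,0,0.6],"roll":0},{"linear":[0,0,0.6],"roll":0},{"linear":[0,0,0.5],"roll":0},{"linear":[0,0,0.5],"roll":0},{"linear":[0,0,0.4],"roll":0},{"linear":[0,0,0.42],"roll":0},{"linear":[0,0,0],"roll":0},{"linear":[0,0,0],"roll":0}]' >/dev/null; python3 st.py
python3 -m jog '[{"linear":[0,0,0],"roll":0},{"linear":[0,0,0],"roll":0},{"linear":[0,0,0],"roll":0},{"linear":[0,0,0],"roll":0},{"linear":[0,0,0],"roll":0},{"linear":[0,0,0],"roll":0}]' -1 20 >/dev/null; python3 st.py
```

```text
t 3.03 rackTCP mm [14.8  0.  62.5] toolx yaw 11.37 F [-0.3   0.08  0.76] w 62.7 gf 0.0
t 3.53 rackTCP mm [15.9  0.4 63.7] toolx yaw 11.48 F [-1.2  -2.    7.11] w 39.7 gf 26.3
```

```bash
python3 -m jog '[{"linear":[0,0,-0.3],"roll":0},{"linear":[0,0,-0.5],"roll":0},{"linear":[0,0,-0.5],"roll":0},{"linear":[0,0,-0.5],"roll":0},{"linear":[0,0,0],"roll":0},{"linear":[0,0,0],"roll":0}]' >/dev/null; python3 st.py
python3 -m jog '[{"linear":[0.4,0,0],"roll":0},{"linear":[0.5,0,0],"roll":0},{"linear":[0.5,0,0],"roll":0},{"linear":[0.5,0,0],"roll":0},{"linear":[0.5,0,0],"roll":0},{"linear":[0.3,0,0],"roll":0},{"linear":[0,0,0],"roll":0},{"linear":[0,0,0],"roll":0}]' >/dev/null; python3 st.py
python3 - <<'E'
from rig import optics
import cv2,numpy as np
a=optics.get_image("top")[140:300,215:415,::-1]; b=optics.get_image("scene")[140:340,230:480,::-1]
cv2.imwrite("pics/ab2.png",np.hstack([cv2.resize(a,(375,300)),cv2.resize(b,(375,300))]))
E
```

```text
t 4.03 rackTCP mm [ 15.7   1.1 134.8] toolx yaw 11.48 F [ 0.   -0.92 -3.03] w 39.7 gf 25.3
t 4.7 rackTCP mm [123.    1.4 132.5] toolx yaw 11.5 F [-0.48 -0.24 -2.47] w 39.9 gf 25.4
```

View pics/ab2.png

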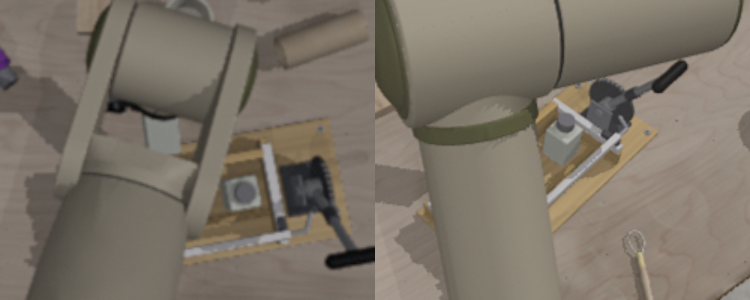

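The top view shows the bottle held, with its lower end sticking out toward the rack at about (162,133). The short bottle on the right and the lever are undisturbed. Next I'll lower the bottle behind the rail and draw it back against the rail.

```bash
python3 -m jog '[{"linear":[0,0,0.3],"roll":0},{"linear":[0,0,0.4],"roll":0},{"linear":[0,0,0.4],"roll":0},{"linear":[0,0,0.3],"roll":0},{"linear":[0,0,0],"roll":0},{"linear":[0,0,0],"roll":0}]' >/dev/null; python3 st.py
python3 -m jog '[{"linear":[-0.15,0,0],"roll":0},{"linear":[-0.2,0,0],"roll":0},{"linear":[-0.2,0,0],"roll":0},{"linear":[0,0,0],"roll":0},{"linear":[0,0,0],"roll":0}]' >/dev/null; python3 st.py
```

```text
t 5.3 rackTCP mm [122.9   0.9  78.4] toolx yaw 11.45 F [ 0.52  0.87 -1.79] w 39.7 gf 25.4
t 5.72 rackTCP mm [102.9   0.2  81.1] toolx yaw 11.46 F [5.85 0.16 0.65] w 39.7 gf 22.2
```

```bash
python3 -m jog '[{"linear":[-0.15,0,0],"roll":0},{"linear":[-0.15,0,0],"roll":0},{"linear":[-0.15,0,0],"roll":0},{"linear":[0,0,0],"roll":0},{"linear":[0,0,0],"roll":0}]' >/dev/null; python3 st.py
python3 -m jog '[{"linear":[-0.15,0,-0.05],"roll":0},{"linear":[-0.15,0,-0.05],"roll":0},{"linear":[0,0,0],"roll":0},{"linear":[0,0,0],"roll":0}]' >/dev/null; python3 st.py
```

```text
t 6.13 rackTCP mm [84.1  0.5 80. ] toolx yaw 11.46 F [4.78 0.46 0.66] w 40.0 gf 22.1
t 6.47 rackTCP mm [71.7  0.9 82.8] toolx yaw 11.46 F [ 3.14  0.61 -0.59] w 39.7 gf 22.1
```

```bash
for i in 1 2 3; do python3 -m jog '[{"linear":[-0.1,0,0],"roll":0},{"linear":[0,0,0],"roll":0},{"linear":[0,0,0],"roll":0}]' >/dev/null; python3 st.py; done
```

```text
t 6.72 rackTCP mm [67.6  1.  82.4] toolx yaw 11.47 F [ 3.98 -0.01 -0.1 ] w 39.7 gf 22.2
t 6.97 rackTCP mm [63.4  1.  82.4] toolx yaw 11.47 F [ 2.68  0.72 -0.35] w 39.8 gf 22.2
t 7.22 rackTCP mm [59.3  1.  82.4] toolx yaw 11.47 F [ 2.8   0.69 -1.26] w 39.8 gf 22.2
```

```bash
for i in 1 2 ; do python3 -m jog '[{"linear":[-0.1,0,0],"roll":0},{"linear":[0,0,0],"roll":0},{"linear":[0,0,0],"roll":0}]' >/dev/null; python3 st.py; done;  python3 - <<'E'
from rig import optics
import cv2,numpy as np
a=optics.get_image("top")[140:300,215:415,::-1]; b=optics.get_image("scene")[140:340,230:480,::-1]
cv2.imwrite("pics/ab3.png",np.hstack([cv2.resize(a,(375,300)),cv2.resize(b,(375,300))]))
E
```

```text
t 7.47 rackTCP mm [55.2  1.  82.5] toolx yaw 11.47 F [ 2.46  0.22 -1.3 ] w 39.9 gf 22.3
t 7.72 rackTCP mm [51.2  1.  82.5] toolx yaw 11.47 F [ 1.93  0.52 -1.5 ] w 39.9 gf 22.3
```

View pics/ab3.png

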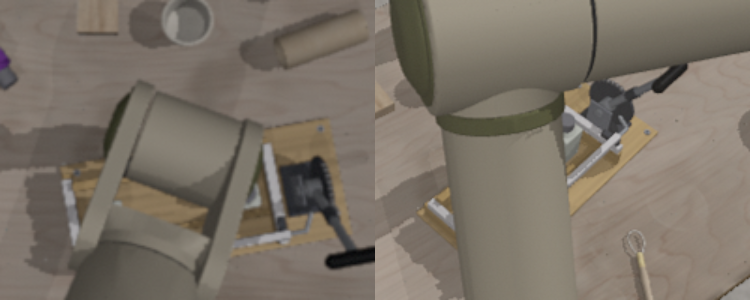

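The bottle is now hidden behind the wrist in both views. The two short bottles and the lever look unchanged, and the rail force is down to about 2 N, as expected near upright. Next I'll back off, lift, and carry it over the rail.

```bash
python3 -m jog '[{"linear":[0.2,0,0],"roll":0},{"linear":[0,0,-0.4],"roll":0},{"linear":[0,0,-0.5],"roll":0},{"linear":[0,0,-0.5],"roll":0},{"linear":[0,0,-0.2],"roll":0},{"linear":[-0.3,0,0],"roll":0},{"linear":[-0.5,0,0],"roll":0},{"linear":[-0.5,0,0],"roll":0},{"linear":[-0.4,0,0],"roll":0},{"linear":[0,0,0],"roll":0},{"linear":[0,0,0],"roll":0}]' >/dev/null; python3 st.py
python3 - <<'E'
from rig import optics
import cv2,numpy as np
a=optics.get_image("top")[170:320,215:415,::-1]; b=optics.get_image("scene")[140:340,230:480,::-1]
cv2.imwrite("pics/ab4.png",np.hstack([cv2.resize(a,(400,300)),cv2.resize(b,(375,300))]))
E
```

```text
t 8.73 rackTCP mm [ -8.8   1.1 146.2] toolx yaw 11.44 F [ 0.41 -1.4  -1.94] w 39.5 gf 22.2
```

View pics/ab4.png

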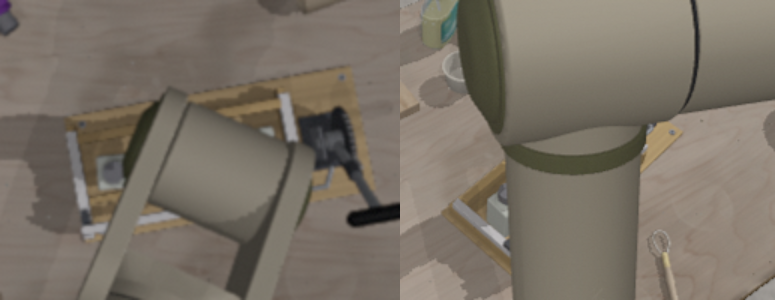

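The bottle is still held (Fz about -2 N), and short bottle A stands at (110,170) in the crop. Next I'll lower it.

```bash
python3 -m jog '[{"linear":[-0.06,0,0.3],"roll":0},{"linear":[0,0,0.4],"roll":0},{"linear":[0,0,0.4],"roll":0},{"linear":[0,0,0.3],"roll":0},{"linear":[0,0,0.2],"roll":0},{"linear":[0,0,0.15],"roll":0},{"linear":[0,0,0],"roll":0},{"linear":[0,0,0],"roll":0}]' >/dev/null; python3 st.py
for i in 1 2; do python3 -m jog '[{"linear":[0,0,0.06],"roll":0},{"linear":[0,0,0],"roll":0}]' >/dev/null; python3 st.py; done
```

```text
t 9.5 rackTCP mm [-10.5   0.9  76.6] toolx yaw 11.48 F [-1.02  0.02 -0.45] w 39.5 gf 22.2
t 9.67 rackTCP mm [-10.6   0.9  74.4] toolx yaw 11.47 F [ 0.21 -0.58 -0.96] w 39.7 gf 22.2
t 9.83 rackTCP mm [-10.8   1.1  71.7] toolx yaw 11.47 F [-0.23  0.08 -1.84] w 39.8 gf 22.2
```

```bash
for i in 1 2 3; do python3 -m jog '[{"linear":[0,0,0.05],"roll":0},{"linear":[0,0,0],"roll":0},{"linear":[0,0,0],"roll":0}]' >/dev/null; python3 st.py; done
```

```text
t 10.08 rackTCP mm [-10.9   1.   69.7] toolx yaw 11.47 F [-0.18 -0.08 -1.31] w 39.8 gf 22.2
t 10.33 rackTCP mm [-10.8   1.1  67.6] toolx yaw 11.47 F [-0.32 -0.66 -2.2 ] w 39.6 gf 22.2
t 10.58 rackTCP mm [-10.9   1.   65.6] toolx yaw 11.47 F [ 0.06  0.38 -2.44] w 39.6 gf 22.2
```

```bash
for i in 1 2 3 4; do python3 -m jog '[{"linear":[0,0,0.04],"roll":0},{"linear":[0,0,0],"roll":0},{"linear":[0,0,0],"roll":0}]' >/dev/null; python3 st.py; done
```

```text
t 10.83 rackTCP mm [-10.7   0.9  64.9] toolx yaw 11.48 F [-2.75  0.44  6.34] w 39.6 gf 23.1
t 11.08 rackTCP mm [-10.8   0.8  64.5] toolx yaw 11.49 F [-8.34 -0.03 19.95] w 39.9 gf 24.7
t 11.33 rackTCP mm [-10.9   0.8  63.5] toolx yaw 11.5 F [-11.19   1.23  27.1 ] w 39.5 gf 25.9
t 11.58 rackTCP mm [-11.1   0.8  62.1] toolx yaw 11.5 F [-12.73   1.05  29.34] w 39.8 gf 26.9
```

```bash
for i in 1 2 3; do python3 -m jog '[{"linear":[0,0,-0.05],"roll":0},{"linear":[0,0,0],"roll":0},{"linear":[0,0,0],"roll":0}]' >/dev/null; python3 st.py; done
python3 - <<'E'
from rig import env
print(env.observe()["wrist_torque"])
E
```

```text
t 11.83 rackTCP mm [-10.6   0.8  62.2] toolx yaw 11.48 F [-3.77 -0.42 11.28] w 39.8 gf 24.9
t 12.08 rackTCP mm [-10.8   1.1  63. ] toolx yaw 11.47 F [-0.69 -0.57 -2.54] w 39.5 gf 23.4
t 12.33 rackTCP mm [-10.8   1.   65.2] toolx yaw 11.48 F [ 0.02  0.6  -1.59] w 39.5 gf 23.4
[ 0.00692459  0.02575348 -0.0205827 ]
```

```bash
for i in 1 2 3 4; do python3 -m jog '[{"linear":[0.08,0,0],"roll":0},{"linear":[0,0,0],"roll":0},{"linear":[0,0,0],"roll":0}]' >/dev/null; python3 st.py; done
```

```text
t 12.58 rackTCP mm [-7.4  1.  65.3] toolx yaw 11.48 F [-0.76 -0.43 -2.42] w 39.6 gf 23.4
t 12.83 rackTCP mm [-4.3  1.  65.3] toolx yaw 11.48 F [-0.99  0.83 -1.  ] w 39.6 gf 23.4
t 13.08 rackTCP mm [-2.1  1.3 65.2] toolx yaw 11.49 F [-5.25 -2.    0.94] w 39.7 gf 23.9
t 13.33 rackTCP mm [-0.2  1.5 65.2] toolx yaw 11.5 F [-10.38  -2.26   4.71] w 39.7 gf 24.9
```

```bash
python3 -m jog '[{"linear":[-0.2,0,0],"roll":0},{"linear":[-0.2,0,0],"roll":0},{"linear":[0,0,0.03],"roll":0},{"linear":[0,0,0],"roll":0},{"linear":[0,0,0],"roll":0}]' >/dev/null; python3 st.py; for i in 1 2 3; do python3 -m jog '[{"linear":[0,0,0.025],"roll":0},{"linear":[0,0,0],"roll":0},{"linear":[0,0,0],"roll":0}]' >/dev/null; python3 st.py; done
```

```text
t 13.75 rackTCP mm [-13.8   0.9  64.2] toolx yaw 11.46 F [ 0.65 -0.53 -2.65] w 39.8 gf 24.1
t 14.0 rackTCP mm [-13.7   1.   63.1] toolx yaw 11.48 F [-0.25 -0.09 -1.99] w 39.8 gf 24.2
t 14.25 rackTCP mm [-13.8   1.   62.9] toolx yaw 11.48 F [-2.66  0.14  6.59] w 40.0 gf 25.2
t 14.5 rackTCP mm [-13.8   0.9  62.8] toolx yaw 11.49 F [-5.36  1.1  17.52] w 39.2 gf 26.3
```

```bash
python3 -m jog '[{"linear":[0,0,-0.035],"roll":0},{"linear":[0,0,0],"roll":0},{"linear":[0,0,0],"roll":0}]' >/dev/null; python3 st.py; python3 -m jog '[{"linear":[0,0,0],"roll":0},{"linear":[0,0,0],"roll":0},{"linear":[0,0,0],"roll":0},{"linear":[0,0,0],"roll":0},{"linear":[0,0,0],"roll":0},{"linear":[0,0,0],"roll":0}]' 0.15 >/dev/null; python3 st.py
```

```text
t 14.75 rackTCP mm [-13.8   0.9  63. ] toolx yaw 11.48 F [-1.96  0.05  7.92] w 39.9 gf 25.1
t 15.25 rackTCP mm [-14.    1.   62.4] toolx yaw 11.47 F [ 0.66 -0.03  0.94] w 48.8 gf 0.0
```

```bash
python3 -m jog '[{"linear":[0,0,0],"roll":0},{"linear":[0,0,0],"roll":0},{"linear":[0,0,-0.3],"roll":0},{"linear":[0,0,-0.4],"roll":0},{"linear":[0,0,-0.5],"roll":0},{"linear":[0,0,-0.6],"roll":0},{"linear":[0,0,-0.8],"roll":0},{"linear":[0,0,-0.8],"roll":0},{"linear":[0,0,-0.8],"roll":0},{"linear":[0,0,0],"roll":0}]' 0.46 >/dev/null; python3 st.py
python3 -m jog '[{"linear":[-0.5,0.6,0],"roll":0},{"linear":[-0.7,0.7,0],"roll":0},{"linear":[-0.7,0.7,0],"roll":0},{"linear":[-0.7,0.7,0],"roll":0},{"linear":[-0.7,0.7,0],"roll":0},{"linear":[-0.7,0.7,0],"roll":0},{"linear":[-0.7,0.7,0],"roll":0},{"linear":[-0.7,0.4,0],"roll":0},{"linear":[-0.5,0,0],"roll":0},{"linear":[0,0,0],"roll":0}]' -1 >/dev/null; python3 st.py
python3 - <<'E'
from rig import optics
import cv2,numpy as np
a=optics.get_image("top")[190:310,235:435,::-1]; b=optics.get_image("scene")[165:325,250:450,::-1]
cv2.imwrite("pics/ab5.png",np.hstack([cv2.resize(a,(400,240),interpolation=2),cv2.resize(b[:120],(400,240),interpolation=2)]))
E
```

```text
t 16.08 rackTCP mm [-12.3  -0.  236.5] toolx yaw 11.49 F [-0.55  0.48  0.08] w 62.4 gf 0.0
t 16.92 rackTCP mm [-253.  -207.5  230. ] toolx yaw 11.25 F [ 0.3   0.23 -0.53] w 0.1 gf 0.0
```

View pics/ab5.png

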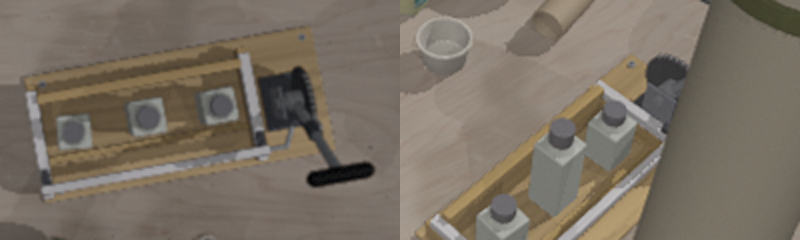

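The views show the tall bottle upright at (147,117) in the row with both short bottles standing, and the lever still at rest. Next I'll approach the lever handle from the front with the fingers shut.

```bash
python3 -m jog '[{"linear":[0,-0.4,0.3],"roll":0},{"linear":[0,-0.29,0.5],"roll":0},{"linear":[0,0,0.5],"roll":0},{"linear":[0,0,0.32],"roll":0},{"linear":[0.5,0,0],"roll":0},{"linear":[0.6,0,0],"roll":0},{"linear":[0.6,0,0],"roll":0},{"linear":[0.5,0,0],"roll":0},{"linear":[0.3,0,0],"roll":0},{"linear":[0,0,0],"roll":0},{"linear":[0,0,0],"roll":0}]' -1 >/dev/null; python3 st.py
for i in 1 2 3; do python3 -m jog '[{"linear":[0.12,0,0],"roll":0},{"linear":[0,0,0],"roll":0}]' >/dev/null; python3 st.py; done
```

```text
t 17.93 rackTCP mm [-149.7 -178.7  165.4] toolx yaw 11.58 F [-0.52  0.23 -0.82] w 0.0 gf 0.0
t 18.1 rackTCP mm [-145.4 -179.4  165.8] toolx yaw 11.44 F [ 0.55 -0.05  0.38] w 0.0 gf 0.0
t 18.27 rackTCP mm [-140.3 -179.5  165.8] toolx yaw 11.44 F [ 0.31 -0.33  0.45] w -0.5 gf 0.0
t 18.43 rackTCP mm [-135.3 -179.4  165.8] toolx yaw 11.47 F [0.4  1.19 0.09] w 0.0 gf 0.0
```

```bash
for i in 1 2 3 4 5 6 7 8; do python3 -m jog '[{"linear":[0.1,0,0],"roll":0},{"linear":[0,0,0],"roll":0},{"linear":[0,0,0],"roll":0}]' >/dev/null; python3 st.py; done
```

```text
t 18.68 rackTCP mm [-131.5 -179.3  165.7] toolx yaw 11.49 F [0.   0.31 0.22] w -0.3 gf 0.0
t 18.93 rackTCP mm [-127.5 -179.3  165.7] toolx yaw 11.49 F [-0.29 -0.28  0.45] w 0.1 gf 0.0
t 19.18 rackTCP mm [-123.5 -179.3  165.7] toolx yaw 11.49 F [-0.15  0.2   0.57] w -0.3 gf 0.0
t 19.43 rackTCP mm [-119.5 -179.3  165.7] toolx yaw 11.49 F [-0.15  0.08  0.45] w 0.1 gf 0.0
t 19.68 rackTCP mm [-115.5 -179.3  165.7] toolx yaw 11.48 F [ 0.19 -0.37 -0.28] w -0.0 gf 0.0
t 19.93 rackTCP mm [-112.8 -179.3  165.9] toolx yaw 11.47 F [-8.5  -2.16  3.71] w -0.1 gf 4.3
t 20.18 rackTCP mm [-109.1 -179.6  166.4] toolx yaw 11.46 F [-11.06  -1.45   6.69] w -0.2 gf 5.6
t 20.43 rackTCP mm [-104.7 -179.7  166.4] toolx yaw 11.46 F [-7.91 -1.77  7.14] w -0.1 gf 4.5
```

```bash
for i in 1 2 3 4 5 6 7 8 9 10 11 12; do python3 -m jog '[{"linear":[0.1,0,0],"roll":0},{"linear":[0,0,0],"roll":0},{"linear":[0,0,0],"roll":0}]' >/dev/null; python3 st.py|cut -c1-100; done
```

```text
t 20.68 rackTCP mm [-100.5 -179.7  166.3] toolx yaw 11.46 F [-6.64 -2.39  5.81] w -0.2 gf 3.7
t 20.93 rackTCP mm [ -96.3 -179.7  166.2] toolx yaw 11.46 F [-4.7  -0.75  4.31] w -0.2 gf 3.0
t 21.18 rackTCP mm [ -91.9 -179.6  165.9] toolx yaw 11.47 F [-4.21 -2.07  3.74] w 0.3 gf 2.2
t 21.43 rackTCP mm [ -87.8 -179.4  165.8] toolx yaw 11.48 F [-3.36 -1.38  3.26] w 0.2 gf 1.9
t 21.68 rackTCP mm [ -84.5 -179.4  166. ] toolx yaw 11.47 F [-9.26 -1.91  6.34] w 0.3 gf 4.4
t 21.93 rackTCP mm [ -80.3 -179.5  166. ] toolx yaw 11.47 F [-7.48 -2.82  4.67] w -0.1 gf 3.8
t 22.18 rackTCP mm [ -76.1 -179.5  165.9] toolx yaw 11.47 F [-6.72 -1.24  4.86] w -0.1 gf 3.3
t 22.43 rackTCP mm [ -72.  -179.4  165.8] toolx yaw 11.47 F [-5.67 -1.14  3.46] w -0.2 gf 2.8
t 22.68 rackTCP mm [ -67.8 -179.4  165.7] toolx yaw 11.48 F [-3.9  -1.18  3.71] w 0.4 gf 2.4
t 22.93 rackTCP mm [ -63.7 -179.3  165.6] toolx yaw 11.48 F [-3.61 -1.68  1.58] w 0.1 gf 1.8
t 23.18 rackTCP mm [ -59.6 -179.3  165.5] toolx yaw 11.48 F [-1.65 -0.49  0.06] w 0.0 gf 1.0
t 23.43 rackTCP mm [ -56.2 -179.3  165.8] toolx yaw 11.47 F [-7.82 -0.71  4.5 ] w -0.0 gf 3.5
```

```bash
for i in 1 2 3 4 5 6; do python3 -m jog '[{"linear":[0.1,0,0],"roll":0},{"linear":[0,0,0],"roll":0},{"linear":[0,0,0],"roll":0}]' >/dev/null; python3 st.py|cut -c1-100; done; for i in 1 2; do python3 -m jog '[{"linear":[0.05,0,0],"roll":0},{"linear":[0,0,0],"roll":0},{"linear":[0,0,0],"roll":0}]' >/dev/null; python3 st.py|cut -c1-100; done
```

```text
t 23.68 rackTCP mm [ -52.1 -179.4  165.9] toolx yaw 11.47 F [-6.35 -1.24  3.9 ] w -0.0 gf 3.3
t 23.93 rackTCP mm [ -48.  -179.4  165.9] toolx yaw 11.47 F [-5.39 -1.01  4.9 ] w -0.2 gf 2.8
t 24.18 rackTCP mm [ -43.9 -179.4  165.8] toolx yaw 11.48 F [-4.5  -1.32  3.43] w 0.4 gf 2.5
t 24.43 rackTCP mm [ -39.8 -179.4  165.7] toolx yaw 11.48 F [-4.12 -1.02  2.91] w 0.2 gf 2.2
t 24.68 rackTCP mm [ -35.7 -179.4  165.6] toolx yaw 11.48 F [-3.18 -1.83  2.09] w -0.2 gf 1.7
t 24.93 rackTCP mm [ -31.6 -179.3  165.6] toolx yaw 11.48 F [-2.41 -0.86  1.18] w -0.0 gf 1.3
t 25.18 rackTCP mm [ -29.6 -179.3  165.7] toolx yaw 11.48 F [-2.07 -1.7   1.31] w 0.2 gf 1.1
t 25.43 rackTCP mm [ -27.9 -179.3  165.7] toolx yaw 11.47 F [-4.17 -1.14  1.9 ] w 0.1 gf 2.4
```

```bash
python3 -m jog '[{"linear":[0,0,0],"roll":0},{"linear":[0,0,0],"roll":0},{"linear":[0,0,0],"roll":0},{"linear":[0,0,0],"roll":0},{"linear":[0,0,0],"roll":0},{"linear":[0,0,0],"roll":0},{"linear":[0,0,0],"roll":0},{"linear":[0,0,0],"roll":0}]' >/dev/null; python3 st.py
python3 - <<'E'
from rig import optics
import cv2,numpy as np
a=optics.get_image("top")[190:310,235:435,::-1]; b=optics.get_image("scene")[195:325,250:450,::-1]
cv2.imwrite("pics/ab6.png",np.hstack([cv2.resize(a,(400,240),interpolation=2),cv2.resize(b,(369,240),interpolation=2)]))
E
```

```text
t 26.1 rackTCP mm [ -27.9 -179.3  165.7] toolx yaw 11.47 F [-4.7  -0.81  3.13] w -0.1 gf 2.5
```

View pics/ab6.png

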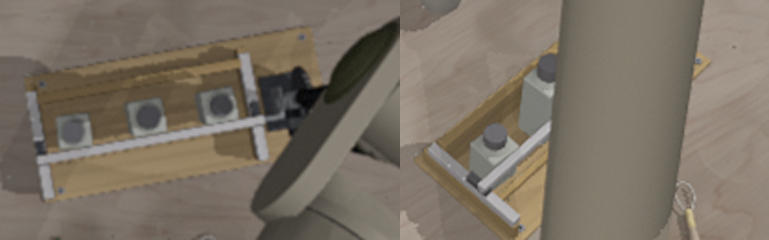

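The guard bar has closed in front of the row: in the top view it runs from (40,160) to (265,122). All three bottles stand upright and the push on the handle is steady at about 5 N, so I'm handing in.

```bash
python3 -c "
from rig import env
print(env.close_job())"
```

```text
the job is handed in; nothing more can be done
None
```

I handed the job in at about 26 s: the tall bottle stands upright between the two short ones and has been let go, and the lever is held steady at the third click with about 5 N; the hand-in returned no verdict.

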